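Clamp a clock wheel on the truing stand with its bayonet collar

ROBOT

A 7-joint arm with a two-finger parallel gripper is mounted at the origin on the work surface. World frame = base frame: x ahead of the robot, y to its left, z up, the work surface at z = 0. Lengths are in m, angles in rad, forces in N, time in s.
With the tool pointing down it reaches from about 0.425 to 0.95 m from the base axis. Payload 4.7 kg.
Tool frame: the origin (TCP) lies where the fingers leave the gripper's body, on its centre line; the fingertips stand 73 mm ahead of it and the grasp point (between the pads) lies 54 mm ahead of it; z points along the fingers, y is the line along which they close (so a half turn about z gives the same grasp; the last joint's range is limited). The gripper opens to 85 mm and grips with 20 to 120 N. Pads are 22 mm wide; open, the fingers measure 114 mm over their backs; the gripper's body (76 mm by 85 mm) begins 54 mm behind the grasp point. The pads swing forward as they close: fully open they stand 13 mm farther back than shut.
Start: joints at [1.107, 0.469, -0.049, 1.532, 0.024, 1.141, -0.082], TCP at [0.284, -0.612, 0.304] pointing down, gripper open.
Joint ranges: [-2.59, 2.59], [-0.33, 1.99], [-1.39, 1.29], [0.1, 2.45], [-1.04, 4.18], [0.21, 1.99], [-2.66, 2.66]. Speed limits (rad/s): [2.57, 2.57, 3.14, 3.14, 3.14, 3.14, 3.14].

INTERFACE

Orientations are given as a 3x3 rotation matrix whose columns are the frame's x, y, z axes.
In Python, from rig import robot, cams, job gives the robot as it stands (robot), with the cameras (cams) and the job (job).
- The arm moves only by the shell command python3 inch.py [FORCE], which reads ROWS from standard input. ROWS is a JSON list of rows, 1 to 5 of them, each of 5 numbers: dx, dy, dz in a scale on which 1.0 is 0.8 m, then a turn about the tool's z in a scale on which 1.0 is pi rad, then the finger opening in m; each row is the pose to reach, as a shift and turn from the pose commanded when the command began, along the tool's axes at that moment; what a row does not reach only later rows make up. A row lasts 1/10 s, in which the tool goes at most 0.05 m and 0.15 rad, less where a joint would pass 70% of its speed; a pose out of reach is approached as far as the arm can. The fingers move at their own pace and stop on an object; FORCE is the grip in N (left out, the last holds). Time passes only in rows, so rows that do not move let the fingers close. It prints the time, the measured TCP pose, the force, the opening and the grip force at its end. A shift or turn number past 1, either way, is cut back to 1. Input that does not fit is refused with a message, and nothing moves.
- robot.get_obs(): the state, without advancing time (a new reading comes with each control period).
- cams.capture(name): name is "side" or "top" or "wrist"; returns the picture (480x640x3 uint8, red, green, blue); there is no depth.
- cams.get_calibration(name): a dict with "fov_y" (degrees; the focal length in pixels is half the picture's height over the tangent of half this angle, whatever the lens; pixels are square), "cx", "cy" (the principal point, pixels), "world_from_camera" (4x4, takes a point from camera to world coordinates); the wrist camera has in their place "tool_from_camera" (4x4, takes a point from camera to tool coordinates, whose origin is the TCP and whose axes are the flange's). Camera axes: x right, y up, looking along -z (the intrinsics and any distortion apply to the point x, -y, -z); pixel columns grow to the right and rows downward; lengths in m; the calibration is good to about 2 mm. The wrist camera is an equidistant fisheye: a pixel r from the principal point sees the ray r / f radians off the axis. A picture is of the moment at which its call begins: read the wrist's pose just before it. get_calibration takes no time and is no camera call.
- job.close_job(): hands the job in; it is judged then, once.
The state is a dict: "time_s": time; "joint_positions": joint angles; "joint_velocities": joint speeds; "tau": joint torques, N m; "eef_pos": TCP position; "tool_rot": TCP orientation; "force": force on the tool from outside, world axes, zero at the start; "torque": the same for the moment, N m; "gripper_width": finger opening in m; "grip_force": force on a finger pad.
Only numpy, scipy, OpenCV 4.12 (cv2) and the standard library are available. Lean on these libraries where they do the work, as an engineer would, in place of code of your own. Each camera call takes 0.05 s, during which the arm holds its last target. There are 200 camera calls.

TASK

Hang the brass clock wheel flat over the spindle of the green truing stand, so that it lies on the sprung seat, and let go of it; then put the knurled steel collar over the spindle, skirt down, and turn it until its hidden keyways drop over the cross pin. Press the collar fully home against the spring and finish while holding it there with the gripper, without letting go: it would spring back. Leave the loupe, the screwdriver and the little jar where they are.

Things in the scene. Friction and masses are not known exactly. Their poses are not given: they have to be found in the camera images.
- stand: Truing stand fixed to the bench; origin at the centre of its underside, on the spindle's axis, z up. Green base 110 x 110 mm, 20 mm high. On its axis stands a steel spindle of 20 mm diameter, its tip 84 mm above the bench; the top 7 mm are red and taper to 12 mm. Position and yaw vary.
- spindle_top (a point): Centre of the spindle's red tip, 84 mm above the bench, on the axis of the stand.
- cross_pin (a point): Middle of the brass cross pin through the spindle: 5 mm diameter, along the stand's y axis, 58 to 63 mm above the bench, standing out 5.5 mm on both sides (31 mm end to end). The sprung seat lies under it.
- seat (a joint): How far the sprung seat is pressed down, in m: 0 released, 0.007 at its hard stop. An aluminium disc of 52 mm diameter round the spindle, its top 40 mm above the bench when released. Spring: 6 N to start, 1500 N/m, 16.5 N at the stop; the weight of wheel and collar alone does not press it home.
- wheel: Loose flat brass toothed wheel (a ring): outer diameter 62 mm (65 over the teeth as seen), hole 37 mm, 8 mm thick, about 130 g. Origin at the centre of its underside, z along its axis. Lies flat on the bench at the start. Pinch it across the outer diameter from above.
- collar: Loose knurled steel collar standing on the bench skirt down, as it is to be fitted: outer diameter 48 mm, 36 mm high, about 160 g. Origin at the centre of its underside, z up. Skirt 34 mm wide inside passes over the cross pin. Pressed home: underside 41 mm, top 77 mm above the bench, the spindle's whole red tip showing. Keyed but not pressed, it rests on the wheel, underside at 48 mm.
- collar_ledge (a point): On the collar's axis, 10 mm above its underside, where the skirt ends and the bore narrows to 22.6 mm, up to the top. This ledge lands on the cross pin: collar underside then 53 mm, top 89 mm above the bench, red tip hidden.
- collar_keys (a point): On the collar's axis, 17 mm above its underside, amid its four blind keyways: 90 degrees apart, about 8 mm wide, from the ledge up 14 mm. They do not show outside or from above; their angle to the collar's axes is not told. One drops over the pin when within about 7 degrees of it, so a turn of at most 90 degrees either way finds one.
- loupe: Black eye loupe, 34 mm across, 32 mm high, origin under its centre. To be left alone.
- screwdriver: Screwdriver with red handle, 150 mm long, lying on the bench. To be left alone.
- tin: Small amber jar with metal cap, 56 mm across, 40 mm high, origin under its centre. To be left alone.

How it is judged:
On the way, in this order (a step that is already met when the one before it is completed fails the run):
1. the wheel lies flat on the seat round the spindle, let go, before the collar is on (horizontal distance between wheel and stand below 0.009 m and z of wheel in the frame of stand between 0.03 and 0.043 m and angle between wheel's own z axis and vertical below 0.12 rad and contact force between the fingers and wheel below 0.1 N and horizontal distance between collar and stand above 0.03 m), for 0.2 s.
2. the collar's keyways have dropped over the cross pin (horizontal distance between collar and stand below 0.005 m and z of collar in the frame of stand below 0.0495 m and angle between collar's own z axis and vertical below 0.12 rad), for 0.1 s.
At the end, for the whole second after the job is handed in: Wheel flat round the spindle on the seat (within 9 mm of the axis). Collar keyed over the pin, upright, within 5 mm of the axis, held by the fingers (over 2 N) with its underside below 43.5 mm (41 at the stop), seat down over 4.5 of 7 mm, pressing the wheel with over 4 N; arm off the wheel (all of step 2 and horizontal distance between wheel and stand below 0.009 m and z of wheel in the frame of stand between 0.03 and 0.043 m and angle between wheel's own z axis and vertical below 0.12 rad and z of collar in the frame of stand below 0.0435 m and value of joint seat above 0.0045 m and contact force between the fingers and collar above 2 N and contact force between the arm and wheel below 0.5 N and contact force between collar and wheel above 4 N); the arm keeps its last pose, push and grip.
It fails at once if the eye loupe moved more than 20 mm (distance of loupe from where it was at the start of the episode above 0.02 m).
It fails at once if the screwdriver moved more than 20 mm (distance of screwdriver from where it was at the start of the episode above 0.02 m).
It fails at once if the little jar moved more than 20 mm (distance of tin from where it was at the start of the episode above 0.02 m).
It also fails if it takes over 61 s, if anything falls off the work surface, if the arm or the gripper's body presses on something with over 40 N, if the wrist force passes 120 N, or if a joint passes its speed limit or range.

## Working session

There is one attempt and no reset: what is moved stays moved. The work goes in short steps, Python scripts to look and compute and a shell command to move; the robot and the scene stay as the last step left them, time stands still between calls to the robot, and variables do not carry over. Pictures are saved under pics/ and viewed, at most 14 in all, crops included, and the job is handed in when it is done.

```bash
mkdir -p pics; ls
python3 - <<'E'
from rig import robot, cams, job
import cv2,numpy as np
o=robot.get_obs();print(o['time_s'],o['eef_pos'],o['tool_rot'],o['gripper_width'])
for n in ("top","side"):
    im=cams.capture(n);cv2.imwrite(f"pics/{n}0.png",im[:,:,::-1]);c=cams.get_calibration(n);print(n,c)
print(cams.get_calibration("wrist"))
E
```

```text
inch.py
pics
rig.py
0.0 [ 0.28415008 -0.61176596  0.30283838] [[ 9.06944142e-01  4.21249917e-01 -9.11612544e-04]
 [ 4.21250898e-01 -9.06942367e-01  1.79542800e-03]
 [-7.04561402e-05 -2.01237051e-03 -9.99997973e-01]] 0.08553409917587344
top {'fov_y': 50.44275366741191, 'cx': 314.1193541171685, 'cy': 243.9602980526531, 'world_from_camera': array([[-0.00208691,  0.99641311, -0.08459641,  0.46666711],
       [-0.99988646, -0.0033417 , -0.01469375, -0.01229605],
       [-0.01492374,  0.08455614,  0.99630695,  1.03689584],
       [ 0.        ,  0.        ,  0.        ,  1.        ]])}
side {'fov_y': 54.045060442300304, 'cx': 312.8017076959509, 'cy': 233.26871167429007, 'world_from_camera': array([[ 0.87704243,  0.32983488, -0.34929289,  0.28207871],
       [-0.47994638,  0.56952736, -0.66730058, -0.52889378],
       [-0.02116715,  0.75289278,  0.65780271,  0.62051882],
       [ 0.        ,  0.        ,  0.        ,  1.        ]])}
{'fov_y': 65.70646984690485, 'cx': 324.52353604473905, 'cy': 234.4431996941982, 'tool_from_camera': array([[ 2.38120797e-04,  9.47012088e-01,  3.21197833e-01,
         8.23854692e-02],
       [ 9.99999942e-01, -3.03786798e-04,  1.54325408e-04,
         5.80481588e-04],
       [ 2.43723688e-04,  3.21197778e-01, -9.47012106e-01,
        -6.92101972e-02],
       [ 0.00000000e+00,  0.00000000e+00,  0.00000000e+00,
         1.00000000e+00]])}
```

View pics/top0.png

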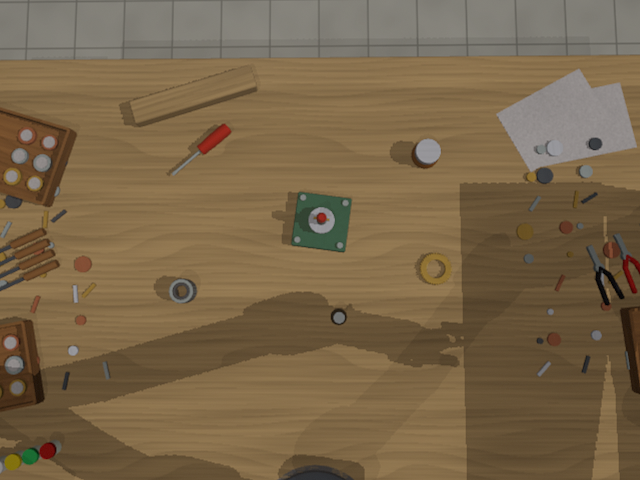

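View pics/side0.png

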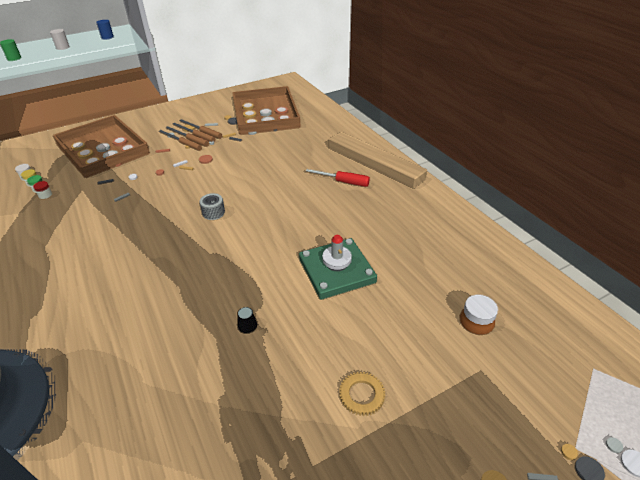

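The top view shows the spindle tip at (321,218), the wheel at (435,268), the collar top at (182,291), the loupe at (339,317) and the jar at (427,152). In the side view the tip is at (337,238), the wheel at (362,393) and the collar top at (212,199).

```bash
cat > h.py <<'E'
from rig import robot, cams, job
import cv2,numpy as np
def ray(n,u,v):
    c=cams.get_calibration(n);f=240/np.tan(np.radians(c['fov_y']/2))
    x,y=u-c['cx'],v-c['cy']
    if n=='wrist':
        r=np.hypot(x,y)+1e-9;t=r/f;d=np.array([x/r*np.sin(t),-y/r*np.sin(t),-np.cos(t)])
        o=robot.get_obs();T=np.eye(4);T[:3,:3]=o['tool_rot'];T[:3,3]=o['eef_pos'];T=T@c['tool_from_camera']
    else: d=np.array([x/f,-y/f,-1]);T=c['world_from_camera']
    return T[:3,3],T[:3,:3]@d
def at(n,u,v,z):
    p,d=ray(n,u,v);return (p+d*(z-p[2])/d[2]).round(4)
def proj(p):
    "world -> wrist pixel"
    c=cams.get_calibration('wrist');f=240/np.tan(np.radians(c['fov_y']/2));o=robot.get_obs()
    T=np.eye(4);T[:3,:3]=o['tool_rot'];T[:3,3]=o['eef_pos'];q=np.linalg.inv(T@c['tool_from_camera'])@np.r_[p,1]
    x,y,z=q[0],-q[1],-q[2];r=np.hypot(x,y);t=np.arctan2(r,z);return np.array([c['cx']+f*t*x/r,c['cy']+f*t*y/r]).round(1)
def tool(p,q=None):
    "shift in tool axes to bring TCP to p"
    o=robot.get_obs();return (o['tool_rot'].T@(np.array(p)-o['eef_pos'])).round(4)
def snap(n,name):
    im=cams.capture(n)[:,:,::-1].copy();cv2.imwrite(f'pics/{name}.png',im);return im
E
python3 - <<'E'
from h import *
for l,t,s,z in [('tip',(321,218),(337,238),.084),('wheel',(435,268),(362,393),.008),('collar',(182,291),(212,199),.036),('loupe',(339,317),(247,313),.032),('tin',(428,150),(481,308),.04)]:
    print(l,at('top',*t,z),at('side',*s,z))
st=[at('top',*p,.02) for p in [(298,192),(351,199),(345,251),(293,245)]]
print(st,np.mean(st,0))
im=cv2.imread('pics/top0.png')
hsv=cv2.cvtColor(im,cv2.COLOR_BGR2HSV)
m=cv2.inRange(hsv,(18,120,120),(30,255,255))[245:295,410:465]
ys,xs=np.nonzero(m);print('wheel px',xs.mean()+410,ys.mean()+245,len(xs))
E
```

```text
tip [ 0.5966 -0.0113  0.084 ] [ 0.5969 -0.0162  0.084 ]
wheel [ 0.5047 -0.2402  0.008 ] [ 0.5022 -0.2454  0.008 ]
collar [0.4598 0.2622 0.036 ] [0.4632 0.2638 0.036 ]
loupe [ 0.4086 -0.0458  0.032 ] [ 0.4105 -0.0491  0.032 ]
tin [ 0.738  -0.2244  0.04  ] [ 0.7335 -0.2291  0.04  ]
[array([0.6585, 0.0351, 0.02  ]), array([ 0.6437, -0.0718,  0.02  ]), array([ 0.5387, -0.059 ,  0.02  ]), array([0.5511, 0.045 , 0.02  ])] [ 0.598    -0.012675  0.02    ]
wheel px 436.3778195488722 268.546992481203 532
```

The rows are not in the units I measure in: shifts go in shares of 0.8 m and turns go in shares of pi rad. I convert before sending: 0.189 m is 0.2363, -0.05 m is -0.0625.

```bash
echo '[[0.0438, -0.03, 0.015, 0, 0.085], [0.0913, -0.0625, 0.0313, 0, 0.085], [0.14, -0.095, 0.0475, 0, 0.085], [0.1875, -0.1288, 0.0638, 0, 0.085], [0.2363, -0.1613, 0.08, 0, 0.085]]' | python3 inch.py 
echo '[[0.0438, -0.03, 0.015, 0, 0.085], [0.0913, -0.0625, 0.0313, 0, 0.085], [0.14, -0.095, 0.0475, 0, 0.085], [0.1875, -0.1288, 0.0638, 0, 0.085], [0.2063, -0.1413, 0.07, 0, 0.085]]' | python3 inch.py 
echo '[[0, 0, 0, 0, 0.085], [0, 0, 0, 0, 0.085]]' | python3 inch.py
python3 - <<'E'
from h import *
print(tool([.503,-.243,.18]));snap('wrist','w1');print(proj([.503,-.243,.008]),robot.get_obs()['joint_positions'])
E
```

```text
time_s: 0.6
eef_pos: [0.4018, -0.4137, 0.2392]
tool_rot: [[0.907, 0.421, -0.0], [0.421, -0.907, 0.0], [-0.0, -0.0, -1.0]]
force: [1.3, -0.4, 0.6]
gripper_width: 0.0851
grip_force: 0.0
time_s: 1.1
eef_pos: [0.5052, -0.2378, 0.1825]
tool_rot: [[0.904, 0.428, -0.001], [0.428, -0.904, 0.004], [0.001, -0.004, -1.0]]
force: [-1.0, -0.2, 0.3]
gripper_width: 0.085
grip_force: 0.0
time_s: 1.3
eef_pos: [0.5031, -0.2441, 0.1837]
tool_rot: [[0.907, 0.421, -0.001], [0.421, -0.907, -0.0], [-0.001, -0.0, -1.0]]
force: [-0.6, 0.3, 0.1]
gripper_width: 0.0851
grip_force: 0.0
[ 0.0004 -0.001   0.0037]
[321.  231.7] [ 0.50909524  0.42470599 -0.16786462  1.92154892  0.09738413  0.80314156
 -0.84975118]
```

View pics/w1.png

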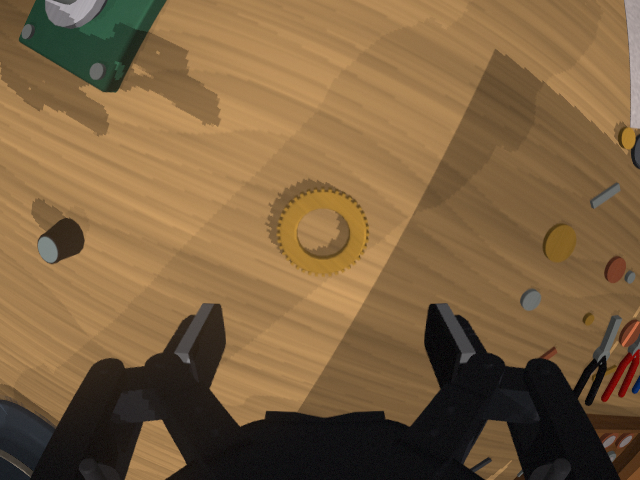

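The wheel is centred at about (322,231), within 1 px of the predicted (321,232). I'll descend and grasp.

Converted, 0.1145 m is 0.1431, -0.001 m is -0.0013.

```bash
echo '[[0, -0.0013, 0.05, 0, 0.085], [0, -0.0013, 0.1, 0, 0.085], [0, -0.0013, 0.125, 0, 0.085], [0, -0.0013, 0.1375, 0, 0.085], [0, -0.0013, 0.1431, 0, 0.085]]' | python3 inch.py 40
echo '[[0, 0, 0, 0, 0.085], [0, 0, 0, 0, 0.05], [0, 0, 0, 0, 0.05], [0, 0, 0, 0, 0.05], [0, 0, 0, 0, 0.05]]' | python3 inch.py 40
echo '[[0, 0, 0, 0, 0.05], [0, 0, 0, 0, 0.05]]' | python3 inch.py 40
python3 - <<'E'
from h import *
snap('wrist','w2')
E
```

```text
time_s: 1.85
eef_pos: [0.5024, -0.2442, 0.069]
tool_rot: [[0.908, 0.419, -0.001], [0.419, -0.908, -0.001], [-0.001, 0.0, -1.0]]
force: [-0.6, -0.8, 0.3]
gripper_width: 0.085
grip_force: 0.0
time_s: 2.35
eef_pos: [0.5037, -0.243, 0.0715]
tool_rot: [[0.907, 0.422, 0.002], [0.422, -0.907, -0.001], [0.001, 0.002, -1.0]]
force: [-3.0, -0.1, 8.4]
gripper_width: 0.059
grip_force: 41.0
time_s: 2.55
eef_pos: [0.5037, -0.2431, 0.0715]
tool_rot: [[0.907, 0.422, 0.002], [0.422, -0.907, -0.001], [0.001, 0.002, -1.0]]
force: [-2.0, 0.8, 7.7]
gripper_width: 0.0592
grip_force: 41.0
```

View pics/w2.png

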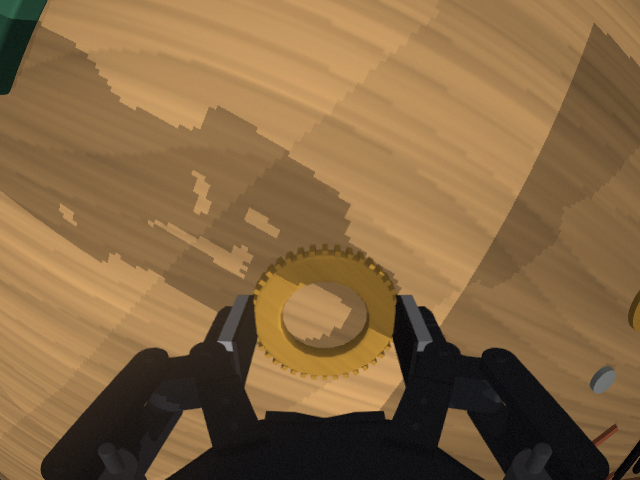

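The wheel is between the pads, with its rim spanning x 253–397 and y 245–380. I'll check its offset from the tool axis by fitting the rim, then lift.

```bash
cat >> h.py <<'E'
def wheel_xy(im,z,R=.0325,g=(.0,.0)):
    "brass rim bounding box -> tool-frame x,y of wheel centre (z=height of wheel top)"
    from scipy.optimize import least_squares
    hsv=cv2.cvtColor(im,cv2.COLOR_BGR2HSV);m=cv2.inRange(hsv,(15,150,110),(28,255,255))
    m=cv2.morphologyEx(m,cv2.MORPH_OPEN,np.ones((5,5)))
    n,l,s,_=cv2.connectedComponentsWithStats(m);print(s[1:][s[1:,4]>800].tolist())
def rim(p,R=.0325):
    a=np.linspace(0,2*np.pi,60);q=np.array([proj([p[0]+R*np.cos(t),p[1]+R*np.sin(t),p[2]]) for t in a])
    return q.min(0),q.max(0)
E
python3 - <<'E'
from h import *
wheel_xy(cv2.imread('pics/w2.png'),0)
o=robot.get_obs();e=o['eef_pos'];R=o['tool_rot']
for dx in (-.004,0,.004):
    for z in(.008,0): 
        p=e+R[:,0]*dx;print(dx,z,rim([p[0],p[1],z]))
E
echo '[[0, 0, -0.0375, 0, 0.05], [0, 0, -0.0875, 0, 0.05], [0, 0, -0.1375, 0, 0.05], [0, 0, -0.15, 0, 0.05], [0, 0, -0.15, 0, 0.05]]' | python3 inch.py 60
python3 - <<'E'
from h import *
print(tool([.597,-.013,.19]))
E
```

```text
[[254, 251, 141, 129, 8994]]
-0.004 0.008 (array([246.5, 256.4]), array([399.2, 384.5]))
-0.004 0 (array([249.8, 249. ]), array([396. , 373.8]))
0 0.008 (array([245.6, 246.7]), array([400.1, 378.2]))
0 0 (array([249. , 239.7]), array([396.8, 367.5]))
0.004 0.008 (array([244.8, 236.8]), array([400.9, 371.7]))
0.004 0 (array([248.2, 230.2]), array([397.5, 361.1]))
time_s: 3.1
eef_pos: [0.504, -0.243, 0.1918]
tool_rot: [[0.907, 0.421, 0.005], [0.421, -0.907, -0.002], [0.003, 0.004, -1.0]]
force: [-0.2, -0.1, -1.3]
gripper_width: 0.0581
grip_force: 64.4
[ 0.1813 -0.1695  0.0017]
```

Converted, -0.165 m is -0.2063, -0.135 m is -0.1688.

```bash
echo '[[0.025, -0.0375, 0, 0, 0.05], [0.0563, -0.0813, 0, 0, 0.05], [0.0875, -0.125, 0, 0, 0.05], [0.1188, -0.1688, 0, 0, 0.05], [0.1388, -0.2063, 0, 0, 0.05]]' | python3 inch.py
echo '[[0, -0.0063, 0, 0, 0.05], [0, -0.0063, 0, 0, 0.05], [0, -0.0063, 0, 0, 0.05]]' | python3 inch.py
python3 - <<'E'
from h import *
print(tool([.597,-.013,.19]));snap('wrist','w3');print(proj([.597,-.013,.084]),proj([.597,-.013,.04]))
E
```

```text
time_s: 3.6
eef_pos: [0.5337, -0.0433, 0.1876]
tool_rot: [[0.906, 0.423, -0.003], [0.423, -0.906, 0.001], [-0.002, -0.002, -1.0]]
force: [0.1, -0.4, -2.0]
gripper_width: 0.0579
grip_force: 64.4
time_s: 3.9
eef_pos: [0.5314, -0.0432, 0.1883]
tool_rot: [[0.908, 0.42, -0.002], [0.42, -0.908, -0.001], [-0.002, -0.0, -1.0]]
force: [0.6, -0.9, -1.5]
gripper_width: 0.0578
grip_force: 64.4
[ 0.0722  0.0001 -0.0019]
[322.5 134.3] [322.9 129.8]
```

View pics/w3.png

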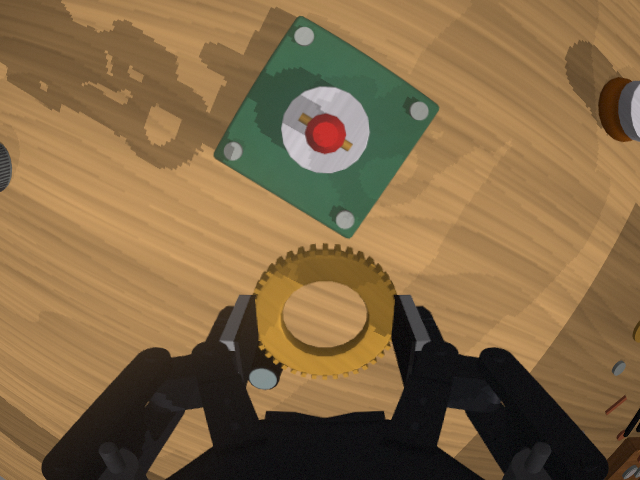

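The stand is clear: red tip at about (325,133), seat disc at about (325,130), and the pin running from (303,120) to (350,147). I'll measure these precisely.

Run:
```python
from h import *
im=cv2.imread('pics/w3.png');hsv=cv2.cvtColor(im,cv2.COLOR_BGR2HSV)
m=cv2.inRange(hsv,(0,150,80),(8,255,255))|cv2.inRange(hsv,(172,150,80),(180,255,255));m[:, :280]=0;m[:,370:]=0;m[180:]=0
y,x=np.nonzero(m);print(x.min(),x.max(),y.min(),y.max(),x.mean(),y.mean())
p=at('wrist',x.mean(),y.mean(),.08);print(p)
g=cv2.inRange(hsv,(0,0,90),(180,45,255));g[:70]=0;g[180:]=0;g[:,:275]=0;g[:,378:]=0
y,x=np.nonzero(g);print(x.min(),x.max(),y.min(),y.max());c=((x.min()+x.max())/2,(y.min()+y.max())/2);q=at('wrist',*c,.04);print(q)
wheel_xy(im,0)
o=robot.get_obs();e=o['eef_pos'];R=o['tool_rot']
for dx,dy in ((0,0),(-.003,0),(0,.003)):
    for z in (.0615,.0655): 
        w=e+R@[dx,dy,z];print(dx,dy,z,*rim(w))
for s in (p,q):print(tool([s[0],s[1],.19]))
```

```text
306 345 114 152 325.5790378006873 133.15721649484536
[ 0.5979 -0.0142  0.08  ]
281 369 86 173
[ 0.5977 -0.014   0.04  ]
[[255, 251, 139, 128, 8751]]
0 0 0.0615 [245.1 248.5] [401.3 380.8]
0 0 0.0655 [246.8 244.8] [399.6 375.2]
-0.003 0 0.0615 [245.8 255.9] [400.6 385.5]
-0.003 0 0.0655 [247.5 252. ] [399. 380.]
0 0.003 0.0615 [252.1 248.5] [408.3 380.7]
0 0.003 0.0655 [253.7 244.8] [406.4 375.2]
[ 0.0725  0.0011 -0.0016]
[ 0.0724  0.0008 -0.0016]
```

Converted, 0.0735 m is 0.0919, 0.0005 m is 0.0006.

```bash
echo '[[0.0375, 0.0006, 0, 0, 0.05], [0.075, 0.0006, 0, 0, 0.05], [0.0919, 0.0006, 0, 0, 0.05], [0.0919, 0.0006, 0, 0, 0.05], [0.0919, 0.0006, 0, 0, 0.05]]' | python3 inch.py
python3 - <<'E'
from h import *
print(tool([.5978,-.0141,.111]))
E
echo '[[0, 0, 0.0125, 0, 0.05], [0, 0, 0.0313, 0, 0.05], [0, 0, 0.0438, 0, 0.05], [0, 0, 0.0438, 0, 0.05]]' | python3 inch.py
python3 - <<'E'
from h import *
snap('wrist','w4');print(tool([.5978,-.0141,.111]))
E
```

```text
time_s: 4.45
eef_pos: [0.5979, -0.0126, 0.1888]
tool_rot: [[0.908, 0.42, -0.002], [0.42, -0.908, -0.001], [-0.003, -0.0, -1.0]]
force: [-0.2, -0.6, -2.5]
gripper_width: 0.0578
grip_force: 64.4
[-0.0005  0.0013  0.0778]
time_s: 4.85
eef_pos: [0.5973, -0.0116, 0.1519]
tool_rot: [[0.907, 0.421, -0.005], [0.421, -0.907, -0.0], [-0.005, -0.002, -1.0]]
force: [-0.1, 0.5, -1.7]
gripper_width: 0.0577
grip_force: 64.4
[-0.0012  0.0024  0.042 ]
```

View pics/w4.png

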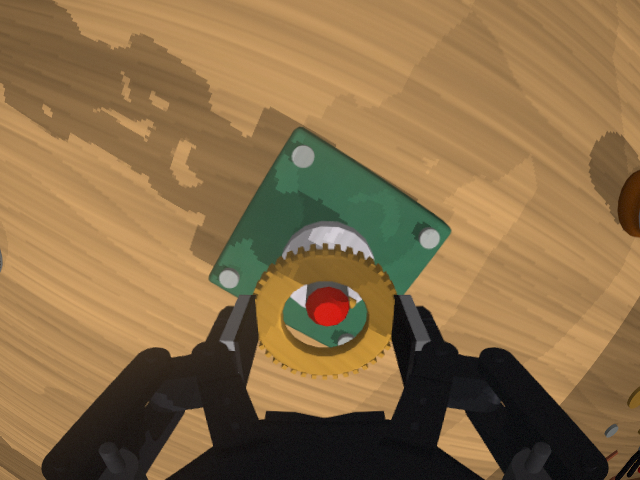

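The red tip is at (327,306) inside the hole, whose centre is at about (325,315). I need +2 mm in tool y, which matches the numbers. Descending.

Converted, 0.01 m is 0.0125, 0.002 m is 0.0025.

```bash
echo '[[0, 0.0025, 0, 0, 0.05], [0, 0.0025, 0.0125, 0, 0.05], [0, 0.0025, 0.0125, 0, 0.05]]' | python3 inch.py
python3 - <<'E'
from h import *
print(tool([.5978,-.0141,.111]))
E
echo '[[0, 0, 0.01, 0, 0.05], [0, 0, 0.02, 0, 0.05], [0, 0, 0.03, 0, 0.05], [0, 0, 0.0375, 0, 0.05], [0, 0, 0.0375, 0, 0.05]]' | python3 inch.py
python3 - <<'E'
from h import *
print(tool([.5978,-.0141,.111]))
E
```

```text
time_s: 5.2
eef_pos: [0.5993, -0.0133, 0.1434]
tool_rot: [[0.907, 0.421, -0.002], [0.421, -0.907, -0.0], [-0.002, -0.001, -1.0]]
force: [-0.4, -0.5, -0.6]
gripper_width: 0.058
grip_force: 64.4
[-0.0016  0.0002  0.0324]
time_s: 5.7
eef_pos: [0.5992, -0.0131, 0.1131]
tool_rot: [[0.907, 0.421, -0.002], [0.421, -0.907, -0.0], [-0.002, -0.001, -1.0]]
force: [-0.5, 0.2, -1.7]
gripper_width: 0.0578
grip_force: 64.4
[-0.0017  0.0004  0.0021]
```

Converted, 0.0015 m is 0.0019.

```bash
echo '[[0, 0, 0.0019, 0, 0.05], [0, 0, 0.0019, 0, 0.085], [0, 0, 0.0019, 0, 0.085], [0, 0, 0.0019, 0, 0.085], [0, 0, 0.0019, 0, 0.085]]' | python3 inch.py
echo '[[0, 0, 0, 0, 0.085], [0, 0, -0.025, 0, 0.085], [0, 0, -0.0625, 0, 0.085], [0, 0, -0.1, 0, 0.085], [0, 0, -0.1, 0, 0.085]]' | python3 inch.py
python3 - <<'E'
from h import *
snap('wrist','w5');snap('side','s5')
print(tool([.461,.263,.19]),robot.get_obs()['joint_positions'])
E
```

```text
time_s: 6.2
eef_pos: [0.6001, -0.0131, 0.1133]
tool_rot: [[0.907, 0.421, 0.001], [0.421, -0.907, -0.0], [0.001, 0.0, -1.0]]
force: [-0.1, 0.6, 0.3]
gripper_width: 0.0848
grip_force: 0.0
time_s: 6.7
eef_pos: [0.6023, -0.0128, 0.1974]
tool_rot: [[0.907, 0.421, 0.009], [0.421, -0.907, 0.0], [0.008, 0.004, -1.0]]
force: [0.8, -0.8, 0.6]
gripper_width: 0.0851
grip_force: 0.0
[-0.0098 -0.309   0.0033] [ 0.11924427  0.47338372 -0.22298228  1.81667074  0.13331628  0.86454202
 -1.30263947]
```

View pics/w5.png

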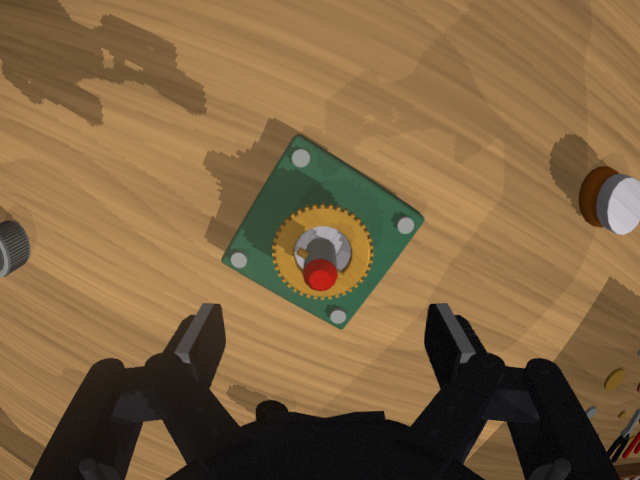

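The wheel lies flat round the spindle at about (323,251), under the pin, and is released. Next I go to the collar.

Converted, -0.215 m is -0.2688, -0.17 m is -0.2125.

```bash
echo '[[-0.0013, -0.0438, 0, 0, 0.085], [-0.0038, -0.1, 0, 0, 0.085], [-0.005, -0.1563, 0, 0, 0.085], [-0.0075, -0.2125, 0, 0, 0.085], [-0.0088, -0.2688, 0, 0, 0.085]]' | python3 inch.py
echo '[[-0.0013, -0.05, 0, 0, 0.085], [-0.0025, -0.0875, 0, 0, 0.085], [-0.0038, -0.1175, 0, 0, 0.085], [-0.0038, -0.1175, 0, 0, 0.085], [-0.0038, -0.1175, 0, 0, 0.085]]' | python3 inch.py
python3 - <<'E'
from h import *
print(tool([.461,.263,.19]),robot.get_obs()['joint_positions']);snap('wrist','w6');print(rim([.461,.263,.036],.024))
E
```

```text
time_s: 7.3
eef_pos: [0.5011, 0.1799, 0.1915]
tool_rot: [[0.907, 0.421, -0.003], [0.421, -0.907, -0.001], [-0.003, -0.0, -1.0]]
force: [-0.8, -0.5, 0.1]
gripper_width: 0.0846
grip_force: 0.0
time_s: 7.8
eef_pos: [0.46, 0.2626, 0.1918]
tool_rot: [[0.906, 0.422, -0.002], [0.422, -0.906, -0.002], [-0.002, 0.001, -1.0]]
force: [0.1, -0.4, -0.1]
gripper_width: 0.0851
grip_force: 0.0
[0.001  0.     0.0018] [-0.35322597  0.38575676 -0.30502071  1.97538297  0.1576507   0.80533233
 -1.88193858]
(array([284.8, 205.5]), array([359.1, 275.4]))
```

View pics/w6.png

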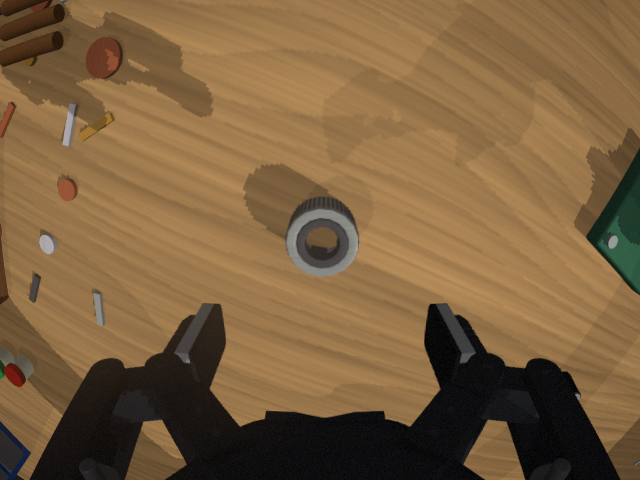

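The collar top is centred at about (322,241), within 1 px of prediction. I'll descend and grip.

Converted, 0.112 m is 0.14, 0.1 m is 0.125.

```bash
echo '[[0, 0, 0.0375, 0, 0.085], [0, 0, 0.0875, 0, 0.085], [0, 0, 0.125, 0, 0.085], [0, 0, 0.14, 0, 0.085], [0, 0, 0.14, 0, 0.085]]' | python3 inch.py 60
echo '[[0, 0, 0, 0, 0.04], [0, 0, 0, 0, 0.04], [0, 0, 0, 0, 0.04], [0, 0, 0, 0, 0.04], [0, 0, 0, 0, 0.04]]' | python3 inch.py 60
echo '[[0, 0, 0, 0, 0.04], [0, 0, 0, 0, 0.04], [0, 0, -0.0375, 0, 0.04], [0, 0, -0.0875, 0, 0.04], [0, 0, -0.1375, 0, 0.04]]' | python3 inch.py 60
echo '[[0, 0, 0, 0, 0.04], [0, 0, 0, 0, 0.04]]' | python3 inch.py
python3 - <<'E'
from h import *
print(tool([.5978,-.0141,.18]));snap('wrist','w7')
E
```

```text
time_s: 8.35
eef_pos: [0.4604, 0.2613, 0.0793]
tool_rot: [[0.908, 0.42, -0.003], [0.42, -0.908, -0.003], [-0.004, 0.001, -1.0]]
force: [-1.1, -0.2, 0.7]
gripper_width: 0.0851
grip_force: 0.0
time_s: 8.85
eef_pos: [0.4615, 0.2636, 0.0829]
tool_rot: [[0.907, 0.421, 0.003], [0.421, -0.907, 0.002], [0.003, -0.0, -1.0]]
force: [-1.0, -0.4, 6.6]
gripper_width: 0.0466
grip_force: 60.9
time_s: 9.35
eef_pos: [0.4602, 0.2628, 0.1926]
tool_rot: [[0.907, 0.421, -0.0], [0.421, -0.907, -0.0], [-0.0, 0.0, -1.0]]
force: [1.3, 0.3, -2.1]
gripper_width: 0.0467
grip_force: 62.4
time_s: 9.55
eef_pos: [0.4609, 0.263, 0.1922]
tool_rot: [[0.907, 0.421, 0.003], [0.421, -0.907, 0.001], [0.003, 0.0, -1.0]]
force: [-0.6, -0.8, -3.1]
gripper_width: 0.0465
grip_force: 62.4
[0.0075 0.309  0.0123]
```

View pics/w7.png

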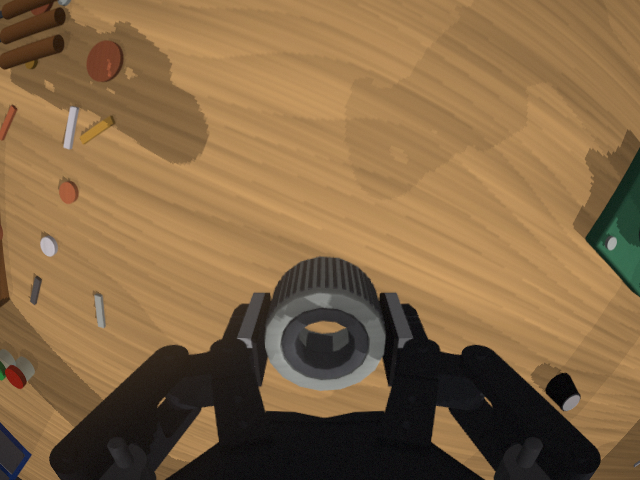

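The collar is held, with its top-face rim spanning x 266–386 and y 293–390. I'll work out its offset in the tool frame and move over the spindle, stopping short for a check.

```bash
python3 - <<'E'
from h import *
o=robot.get_obs();e=o['eef_pos'];R=o['tool_rot']
for dx in (-.002,0,.002): print(dx,*rim(e+R@[dx,0,.047],.024))
E
echo '[[0.0013, 0.0438, 0, 0, 0.04], [0.0013, 0.1, 0, 0, 0.04], [0.0025, 0.1563, 0, 0, 0.04], [0.0038, 0.2125, 0, 0, 0.04], [0.005, 0.2688, 0, 0, 0.04]]' | python3 inch.py
echo '[[0, 0.05, 0, 0, 0.04], [0, 0.1, 0, 0, 0.04], [0, 0.1175, 0, 0, 0.04], [0, 0.1175, 0, 0, 0.04], [0, 0.1175, 0, 0, 0.04]]' | python3 inch.py
python3 - <<'E'
from h import *
print(tool([.5978,-.0141,.18]),robot.get_obs()['joint_positions'][6]);snap('wrist','w8')
E
```

```text
-0.002 [260.4 291. ] [385.7 391.8]
0 [259.9 286. ] [386.2 388.4]
0.002 [259.5 280.8] [386.6 384.9]
time_s: 10.1
eef_pos: [0.5542, 0.0678, 0.1889]
tool_rot: [[0.907, 0.422, -0.004], [0.422, -0.907, -0.001], [-0.004, -0.001, -1.0]]
force: [0.6, 1.0, -1.4]
gripper_width: 0.0464
grip_force: 62.4
time_s: 10.6
eef_pos: [0.5933, -0.0143, 0.1895]
tool_rot: [[0.907, 0.422, -0.003], [0.422, -0.907, 0.001], [-0.002, -0.002, -1.0]]
force: [-0.4, 0.2, -2.1]
gripper_width: 0.0465
grip_force: 62.4
[0.0042 0.0017 0.0095] -1.302000043650066
```

View pics/w8.png

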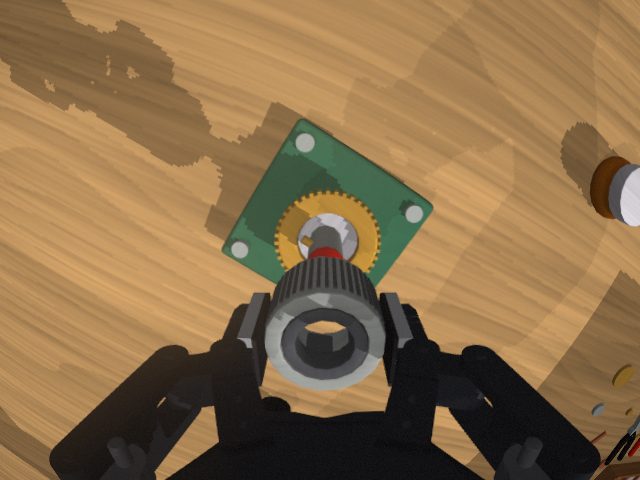

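The collar hides most of the tip (red at about (325,255)), so I'll use the numbers. I move to the axis allowing for the collar's offset, descend with force checks, and let the tapered tip guide the bore.

Converted, 0.022 m is 0.0275, 0.001 m is 0.0013.

```bash
echo '[[0.0069, 0.0013, 0, 0, 0.04], [0.0069, 0.0013, 0.0125, 0, 0.04], [0.0069, 0.0013, 0.0275, 0, 0.04], [0.0069, 0.0013, 0.0275, 0, 0.04]]' | python3 inch.py 80
python3 - <<'E'
from h import *
print(tool([.5978,-.0141,.14]));snap('side','s8')
im=cv2.imread('pics/s8.png')[190:310,270:410];cv2.imwrite('pics/s8c.png',cv2.resize(im,None,fx=5,fy=5,interpolation=cv2.INTER_CUBIC))
E
echo '[[0, 0, 0.005, 0, 0.04], [0, 0, 0.01, 0, 0.04], [0, 0, 0.015, 0, 0.04], [0, 0, 0.015, 0, 0.04]]' | python3 inch.py
python3 - <<'E'
from h import *
print(tool([.5978,-.0141,.14]))
E
```

```text
time_s: 11.05
eef_pos: [0.5982, -0.0138, 0.1664]
tool_rot: [[0.907, 0.422, -0.005], [0.422, -0.907, -0.0], [-0.004, -0.002, -1.0]]
force: [-0.1, 1.2, -1.6]
gripper_width: 0.046
grip_force: 82.1
[-0.0004  0.0001  0.0264]
time_s: 11.5
eef_pos: [0.5995, -0.0143, 0.1563]
tool_rot: [[0.907, 0.421, -0.001], [0.421, -0.907, -0.0], [-0.001, -0.0, -1.0]]
force: [-0.0, 0.9, -1.9]
gripper_width: 0.0464
grip_force: 82.1
[-0.0014 -0.0009  0.0163]
```

View pics/s8c.png

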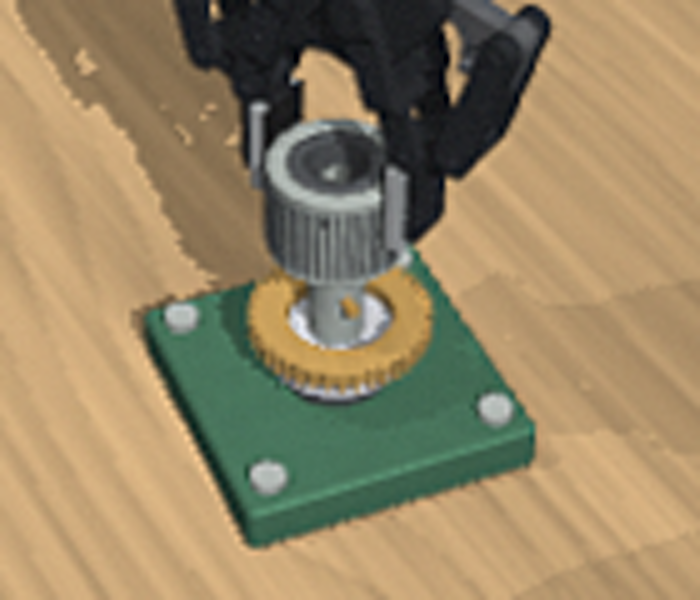

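The collar is upright over the spindle, and the wheel is flat on the seat with the pin above it. I descend until the ledge reaches the pin (TCP about 0.136).

Converted, 0.015 m is 0.0188, 0.012 m is 0.015.

```bash
echo '[[0, 0, 0.005, 0, 0.04], [0, 0, 0.01, 0, 0.04], [0, 0, 0.015, 0, 0.04], [0, 0, 0.0188, 0, 0.04], [0, 0, 0.0188, 0, 0.04]]' | python3 inch.py
echo '[[0, 0, 0.0025, 0, 0.04], [0, 0, 0.005, 0, 0.04], [0, 0, 0.0075, 0, 0.04], [0, 0, 0.0075, 0, 0.04]]' | python3 inch.py
python3 - <<'E'
from h import *
o=robot.get_obs();print(tool([.5978,-.0141,.136]),o['force'],o['torque'])
E
```

```text
time_s: 12.0
eef_pos: [0.5995, -0.0134, 0.1412]
tool_rot: [[0.907, 0.422, -0.001], [0.422, -0.907, 0.001], [-0.0, -0.001, -1.0]]
force: [0.1, 3.5, -3.9]
gripper_width: 0.0459
grip_force: 82.3
time_s: 12.4
eef_pos: [0.5999, -0.0134, 0.1359]
tool_rot: [[0.907, 0.422, 0.0], [0.422, -0.907, 0.001], [0.001, -0.001, -1.0]]
force: [-0.4, 5.2, -1.4]
gripper_width: 0.0459
grip_force: 82.6
[-0.0022 -0.0003 -0.0001] [-0.44180331  5.21222682 -1.37594661] [1.05278008 0.15740702 0.01112225]
```

Converted, 0.003 m is 0.0038, 0.002 m is 0.0025.

```bash
echo '[[0.0006, -0.0013, 0, 0, 0.04], [0.0006, -0.0013, 0.0025, 0, 0.04], [0.0006, -0.0013, 0.0038, 0, 0.04], [0.0006, -0.0013, 0.0038, 0, 0.04]]' | python3 inch.py
echo '[[0, 0, 0.0013, 0, 0.04], [0, 0, 0.0025, 0, 0.04], [0, 0, 0.0025, 0, 0.04]]' | python3 inch.py
```

```text
time_s: 12.8
eef_pos: [0.6, -0.0132, 0.1352]
tool_rot: [[0.907, 0.421, 0.0], [0.421, -0.907, -0.001], [-0.0, 0.001, -1.0]]
force: [-6.2, 3.1, 14.3]
gripper_width: 0.0461
grip_force: 84.1
time_s: 13.1
eef_pos: [0.6001, -0.0132, 0.1348]
tool_rot: [[0.907, 0.421, 0.001], [0.421, -0.907, -0.001], [0.0, 0.001, -1.0]]
force: [-9.9, 1.3, 25.1]
gripper_width: 0.0462
grip_force: 85.0
```

The ledge is on the pin. I ease the push a little, then turn and watch for the force to fall.

Converted, -0.0015 m is -0.0019, -0.0008 m is -0.001.

```bash
echo '[[-0.001, -0.0004, -0.0019, 0, 0.04], [-0.001, -0.0004, -0.0019, 0, 0.04]]' | python3 inch.py
echo '[[0, 0, 0, -0.0255, 0.04], [0, 0, 0, -0.0509, 0.04], [0, 0, 0, -0.0764, 0.04], [0, 0, 0, -0.0764, 0.04]]' | python3 inch.py | egrep 'eef|rot|force'
python3 -c "
from h import *;print(robot.get_obs()['joint_positions'][6])"
```

```text
time_s: 13.3
eef_pos: [0.5998, -0.0133, 0.1352]
tool_rot: [[0.907, 0.421, 0.003], [0.421, -0.907, -0.001], [0.002, 0.002, -1.0]]
force: [-4.9, 2.4, 15.1]
gripper_width: 0.046
grip_force: 84.1
eef_pos: [0.5993, -0.0129, 0.1328]
tool_rot: [[0.781, 0.625, 0.001], [0.625, -0.781, 0.001], [0.001, 0.0, -1.0]]
force: [-0.2, 4.1, 0.8]
grip_force: 82.7
-1.1282707626344155
```

The force fell from 15 to about 1 N and the tool dropped 2.4 mm, so a keyway has probably engaged. I confirm by descending to the wheel (TCP about 0.130).

Converted, 0.002 m is 0.0025, 0.001 m is 0.0013.

```bash
echo '[[0, 0, 0.0013, 0, 0.04], [0, 0, 0.0025, 0, 0.04], [0, 0, 0.0025, 0, 0.04]]' | python3 inch.py | egrep 'eef|rot|force'
echo '[[0, 0, 0.0013, 0, 0.04], [0, 0, 0.0025, 0, 0.04], [0, 0, 0.0025, 0, 0.04], [0, 0, 0.0025, 0, 0.04]]' | python3 inch.py | egrep 'eef|rot|force'
```

```text
eef_pos: [0.5992, -0.0128, 0.1306]
tool_rot: [[0.781, 0.624, 0.001], [0.624, -0.781, 0.0], [0.001, 0.0, -1.0]]
force: [-1.3, 4.1, 4.0]
grip_force: 83.0
eef_pos: [0.5992, -0.0128, 0.129]
tool_rot: [[0.781, 0.624, 0.001], [0.624, -0.781, 0.0], [0.001, 0.0, -1.0]]
force: [-2.0, 5.4, 7.0]
grip_force: 83.3
```

It's keyed: no obstruction until the spring takes over. I now press it home.

Converted, 0.008 m is 0.01, -0.0005 m is -0.0006.

```bash
echo '[[0.0005, -0.0006, 0.0025, 0, 0.04], [0.0005, -0.0006, 0.005, 0, 0.04], [0.0005, -0.0006, 0.0075, 0, 0.04], [0.0005, -0.0006, 0.01, 0, 0.04], [0.0005, -0.0006, 0.01, 0, 0.04]]' | python3 inch.py 100| egrep 'eef|rot|force'
echo '[[0, 0, 0.0013, 0, 0.04], [0, 0, 0.0025, 0, 0.04], [0, 0, 0.0025, 0, 0.04], [0, 0, 0.0025, 0, 0.04]]' | python3 inch.py | egrep 'eef|rot|force'
python3 - <<'E'
from h import *
snap('side','s9')
im=cv2.imread('pics/s9.png')[190:310,270:410];cv2.imwrite('pics/s9c.png',cv2.resize(im,None,fx=5,fy=5,interpolation=cv2.INTER_CUBIC))
E
```

```text
eef_pos: [0.5994, -0.0126, 0.124]
tool_rot: [[0.781, 0.624, 0.001], [0.624, -0.781, -0.002], [-0.0, 0.002, -1.0]]
force: [-8.8, 2.8, 25.7]
grip_force: 102.5
eef_pos: [0.5995, -0.0126, 0.1239]
tool_rot: [[0.781, 0.624, 0.001], [0.624, -0.781, -0.002], [-0.0, 0.002, -1.0]]
force: [-12.4, 2.5, 37.9]
grip_force: 103.8
```

View pics/s9c.png

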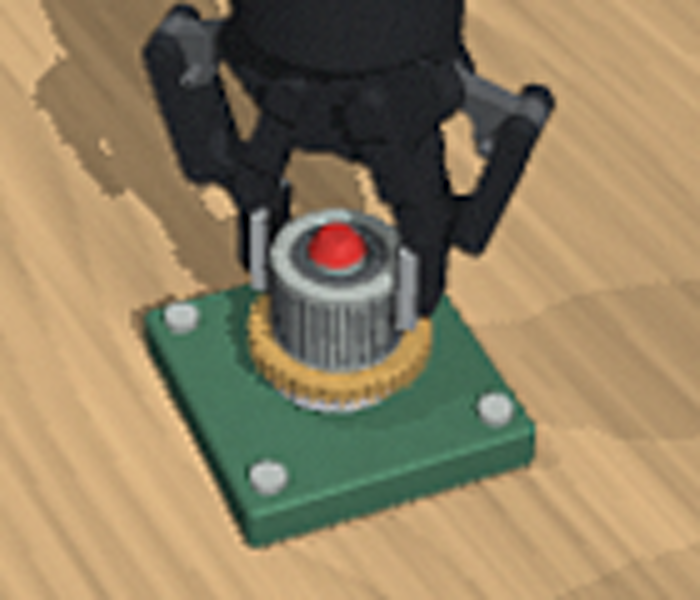

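The red tip is fully showing with the collar at the hard stop and the wheel flat. I ease the excess push slightly and, if it holds, hand in.

Converted, -0.0012 m is -0.0015, -0.0005 m is -0.0006.

```bash
echo '[[-0.0006, -0.0005, -0.0015, 0, 0.04], [-0.0006, -0.0005, -0.0015, 0, 0.04], [-0.0006, -0.0005, -0.0015, 0, 0.04], [-0.0006, -0.0005, -0.0015, 0, 0.04], [-0.0006, -0.0005, -0.0015, 0, 0.04]]' | python3 inch.py
python3 - <<'E'
from h import *
o=robot.get_obs();print(o['eef_pos'],o['force'])
if o['eef_pos'][2]<.1248 and o['force'][2]>20: print(job.close_job())
E
```

```text
time_s: 15.85
eef_pos: [0.5993, -0.0126, 0.124]
tool_rot: [[0.781, 0.624, 0.002], [0.624, -0.781, -0.002], [0.001, 0.003, -1.0]]
force: [-8.3, 2.8, 29.1]
gripper_width: 0.0457
grip_force: 102.6
[ 0.59926383 -0.01259781  0.12399265] [-8.27261471  2.83033228 29.07304024]
the job is handed in; nothing more can be done
None
```

I handed the job in at about 16 s, with the wheel flat on the seat and the collar keyed over the cross pin, pressed to its hard stop at about 29 N and still gripped; the hand-in returned no verdict.

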